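# Row up the handpieces in the steriliser rack and clamp them

## Robot

A 7-joint arm with a two-finger parallel gripper is mounted at the origin on a cart in front of the work surface, level with it; the furniture and walls round the work are solid. World frame = base frame: x ahead of the robot, y to its left, z up, the work surface at z = 0. Lengths are in m, angles in rad, forces in N, time in s.
With the tool pointing down it reaches from about 0.4 to 0.85 m from the base axis. Payload 10.4 kg.
Tool frame: the origin (TCP) lies between the finger pads; the fingertips stand 25 mm ahead of it and the grasp point (between the pads) lies 6 mm ahead of it; x points along the fingers, y is the direction in which the jaws open and shut, and the axes are right-handed (so a half turn about x gives the same grasp; the last joint's range is limited). The gripper opens to 87 mm and grips with 3 to 60 N. Pads are 19 mm wide; open, the fingers measure 117 mm over their backs; the gripper's body (75 mm by 190 mm) begins 51 mm behind the grasp point.
Start: joints at [1.165, 0.332, -0.065, 1.46, 0.022, 1.35, -0.088], TCP at [0.233, -0.58, 0.248] pointing down, gripper open.
Joint ranges: [-2.6, 2.6], [-0.5, 2.12], [-1.47, 1.34], [0.16, 2.42], [-1.27, 4.41], [0.06, 2.06], [-2.6, 2.6]. Speed limits (rad/s): [2.22, 2.22, 2.79, 2.79, 3.14, 3.14, 3.14].

## Interface

Orientations are given as a unit quaternion [x, y, z, w].
In Python, from bench import r gives the robot as it stands.
- The arm moves only by the shell command python3 -m pendant 'ROWS' [FORCE]. ROWS is JSON, a list of rows, each an object with "translation": the shift along the world's x, y, z in cm, a list of three; "angular": the turn, a rotation vector about the world's x, y, z in degrees, a list of three; "hand": the opening, from -1 (shut) to 1 (fully open). In form: [{"translation": [dx, dy, dz], "angular": [wx, wy, wz], "hand": hand}, ...]. A call has 1 to 20 rows; each row shifts and turns the commanded pose from where the row before left it; what a row does not reach is not made up. A row lasts 1/10 s, in which the tool goes at most 50 mm and 8.59 degrees, less where a joint would pass 70% of its speed; a pose out of reach is approached as far as the arm can. A call is refused whole if a number of a shift passes 5 or a number of a turn 8.59, either way. A call with a gripper value outside its range is refused whole. The fingers move at their own pace and stop on an object; FORCE is the grip in N (left out, the last holds). Time passes only in rows, so rows that do not move let the fingers close. It gives the time, the measured TCP pose, the force and the opening at its end, in the units of the state.
- r.read_state(): the state, without advancing time (a new reading comes with each control period).
- r.camera(name): name is "scene" or "top" or "wrist"; returns the picture (400x640x3 uint8, red, green, blue); there is no depth.
- r.camera_info(name): a dict with "fx", "fy", "cx", "cy" (pixels), "distortion" ([k1, k2, p1, p2, k3] as OpenCV has them; the pictures are not rectified), "rvec" (rotation vector, rad) and "tvec" (3), from world to camera coordinates, as OpenCV has them; the wrist camera has in their place "mount" (4x4, takes a point from camera to tool coordinates, whose origin is the TCP and whose axes are the tool frame's). Camera axes: x right, y down, z forward; pixel columns grow to the right and rows downward; lengths in m; the calibration is good to about 2 mm. A picture is of the moment at which its call begins: read the wrist's pose just before it. camera_info takes no time and is no camera call.
- r.close_job(): hands the job in, once; it reports no verdict.
Trained networks look in the newest picture that a camera, given by its name, has taken for a name from the list of things; names that differ only in an ending like _2 or _b are one class to them, and where a whole thing is asked for, a point or a joint stands for the part that bears it (a point fixed in the world has none). Each returns a list of dicts, best first, with "confidence" (0 to 1); they miss things now and then, are a little off and sometimes report something else, mostly with a low value. They report only what shows in the picture. A call takes as long as a camera call. They do not tell look-alikes from the thing itself.
- r.find_in(camera, name): "point" ([row, column] in pixels, amid what is visible of it).
- r.mark_of(camera, name): "point" ([row, column] in pixels: a listed point, or the origin of a listed thing).
The state is a dict: "time": time; "joint_positions": joint angles; "joint_vel": joint speeds; "joint_torque": joint torques, N m; "ee_pos": TCP position; "eef_rot": TCP orientation; "ft_force": force on the tool from outside, world axes, zero at the start; "torque": the same for the moment, N m; "width": finger opening in m.
Only numpy, scipy, OpenCV 4.12 (cv2) and the standard library are available. Lean on these libraries where they do the work, as an engineer would, in place of code of your own. Each camera call takes 0.05 s, during which the arm holds its last target.

## Task

Lay the three dental handpieces side by side in the wire rack, one in each lane, flat on both support bars, with their heads pointing the same way and their tail ends close to the rack's upright end plate (no more than about a centimetre from it). Then flip the rack's clamp bail over by its lever so that it snaps past centre and comes down on the row, and leave everything else where it is.

Things in the scene. Friction and masses are not known exactly. Their poses are not given: they have to be found in the camera images.
- rack: Steel rack fixed to the worktop; base plate 196 (x) x 166 (y) x 4 mm, origin under its middle. Three lanes along y, at x = -52, 0, +52 mm. Two support bars across them at y = -32 and +44 mm, tops at z = 20 mm, with two round-topped pins (to z = 33 mm) at each lane, 21 mm apart inside; between the bars there is room for fingers. Upright end plate, 38 mm high, inner face at y = +66 mm.
- lane_0 (a point): The rack's -x (nearest the robot) lane of the rack: the point where the origin of a seated handpiece belongs, at the height of the support bars (20 mm above the worktop). Axes as the rack's: y along the lane, towards the end plate. A handpiece here has 6 mm free between its tail and the end plate.
- lane_1 (a point): The middle lane of the rack: the point where the origin of a seated handpiece belongs, at the height of the support bars (20 mm above the worktop). Axes as the rack's: y along the lane, towards the end plate. A handpiece here has 6 mm free between its tail and the end plate.
- lane_2 (a point): The rack's +x (farthest from the robot) lane of the rack: the point where the origin of a seated handpiece belongs, at the height of the support bars (20 mm above the worktop). Axes as the rack's: y along the lane, towards the end plate. A handpiece here has 6 mm free between its tail and the end plate.
- lane_0_tail (a point): Where the tail point of a handpiece seated in lane_0 belongs: 66 mm from lane_0 towards the end plate and 8.5 mm higher.
- lane_1_tail (a point): Where the tail point of a handpiece seated in lane_1 belongs: 66 mm from lane_1 towards the end plate and 8.5 mm higher.
- lane_2_tail (a point): Where the tail point of a handpiece seated in lane_2 belongs: 66 mm from lane_2 towards the end plate and 8.5 mm higher.
- handpiece_a: Dental handpiece, slim and silvery (all three alike), 132 mm long, 17 wide, 17 high (20 at the head). Lies along its own y axis, z up; origin: underside, mid-length. Straight thick tail end at y = +66 mm, body from y = -40 to +66 mm, small angled head at y = -66 mm. Grasp it across x (16 mm) near y = +10 mm, its centre of mass. Starts on a 2 mm thick silicone mat.
- handpiece_b: Dental handpiece, slim and silvery (all three alike), 132 mm long, 17 wide, 17 high (20 at the head). Lies along its own y axis, z up; origin: underside, mid-length. Straight thick tail end at y = +66 mm, body from y = -40 to +66 mm, small angled head at y = -66 mm. Grasp it across x (16 mm) near y = +10 mm, its centre of mass. Starts on a 2 mm thick silicone mat.
- handpiece_c: Dental handpiece, slim and silvery (all three alike), 132 mm long, 17 wide, 17 high (20 at the head). Lies along its own y axis, z up; origin: underside, mid-length. Straight thick tail end at y = +66 mm, body from y = -40 to +66 mm, small angled head at y = -66 mm. Grasp it across x (16 mm) near y = +10 mm, its centre of mass. Starts on a 2 mm thick silicone mat.
- tail_a (a point): Tail end of handpiece_a, in the middle of the end face, 8.5 mm above its underside.
- tail_b (a point): Tail end of handpiece_b, in the middle of the end face, 8.5 mm above its underside.
- tail_c (a point): Tail end of handpiece_c, in the middle of the end face, 8.5 mm above its underside.
- bail (a joint): Angle (rad) of the U-shaped clamp bail about the rack's x: 2.1 open, leaning back away from the lanes; 1.57 upright; about 0 clamped on a seated row (-0.06 if empty). Over-centre: a spring drives it away from 1.3 both ways; below 1.25 it snaps down by itself and presses the row with about 4 N. Pushing it over takes about 3 N. Its crossbar, 12 mm thick, lies 75 mm from the hinge.
- bail_hinge (a point): Hinge axis of the bail at the lever's arm: in the rack's frame x = +86, y = +72 mm, 43 mm above the worktop. Axes as the rack's. Does not move with the bail.
- lever_tip (a point): Tip of the clamp lever: the bail's arm on the rack's +x side, running on past the crossbar, 113 mm long from the hinge axis. Its last 36 mm are a black thumb grip 16 mm wide (along x), 11 mm thick. Open, the tip stands 140 mm above the worktop (156 upright), 57 mm beyond the hinge in the rack's +y. To flip it, push the grip from its +y side towards the rack's -y, over the top.
- marker: Thick white marker pen with a cap, 17 x 135 x 16 mm, long along y, a bystander; origin under its middle.
- timer: White digital timer left of the mat, 66 x 66 x 19 mm, a bystander; origin under its middle.
- haemostat: Steel artery clamp with ring handles, 63 x 158 x 9 mm, long along y, a bystander; origin under its middle.
Not all that is in view belongs to the job. What is shaped like the handpiece_b but brown is not meant. Leave any orange look-alike of the handpiece_a alone.

How it is judged:
By the outcome, as a careful person would: the job done as asked, in the order asked, and still so for the second after the job is handed in, with the robot touching nothing.
It also fails if it takes over 72 s, if anything falls off the work surface, if the arm or the gripper's body presses on something with over 40 N, if the wrist force passes 120 N, or if a joint passes its speed limit or range.

## Working session

There is one attempt and no reset: what is moved stays moved. The work goes in short steps, Python scripts to look and compute and a shell command to move; the robot and the scene stay as the last step left them, time stands still between calls to the robot, and variables do not carry over. Pictures are saved under pics/ and viewed, and the job is handed in when it is done.

```bash
ls; mkdir -p pics; cat > h.py <<'E'
import numpy as np,cv2
from bench import r
from scipy.spatial.transform import Rotation as R
def snap(cam,fn):
    im=r.camera(cam); cv2.imwrite('pics/'+fn,im[:,:,::-1]); return im
def cam(name,st=None):
    i=r.camera_info(name); K=np.array([[i['fx'],0,i['cx']],[0,i['fy'],i['cy']],[0,0,1]]);D=np.array(i['distortion'],float)
    if 'mount' in i:
        st=st or r.read_state(); T=np.eye(4);T[:3,:3]=R.from_quat(st['eef_rot']).as_matrix();T[:3,3]=st['ee_pos']
        C=T@np.array(i['mount']); 
    else:
        Rm=R.from_rotvec(np.ravel(i['rvec'])).as_matrix();C=np.eye(4);C[:3,:3]=Rm.T;C[:3,3]=-Rm.T@np.ravel(i['tvec'])
    return K,D,C
def pix2w(name,rc,z,st=None):
    K,D,C=cam(name,st)
    u=cv2.undistortPoints(np.array([[[rc[1],rc[0]]]],float),K,D)[0,0]
    d=C[:3,:3]@np.array([u[0],u[1],1]);o=C[:3,3]
    return o+d*(z-o[2])/d[2]
def w2pix(name,p,st=None):
    K,D,C=cam(name,st);Ci=np.linalg.inv(C)
    q=cv2.projectPoints(np.atleast_2d(np.array(p,float)),R.from_matrix(Ci[:3,:3]).as_rotvec(),Ci[:3,3],K,D)[0][:,0]
    return q[:,::-1]
E
python3 - <<'E'
from h import *
s=r.read_state();print(s)
for c in('top','scene','wrist'): snap(c,c+'0.png')
for n in('handpiece_a','tail_a','lane_0','lane_1','lane_2','bail_hinge','lever_tip','rack','marker','haemostat','timer'):
    for f in(r.mark_of,):
        for d in f('top',n): print(n,d, pix2w('top',d['point'],{'tail_a':.0105,'lane_0':.02,'lane_1':.02,'lane_2':.02,'handpiece_a':.002,'bail_hinge':.043,'lever_tip':.14}.get(n,0)).round(4))
E
```

```text
pics
{'time': 0.0, 'joint_positions': array([ 1.16540201,  0.33289806, -0.06468635,  1.46096185,  0.0216139 ,
        1.3499098 , -0.08847279]), 'joint_vel': array([ 0.00057666, -0.00121484,  0.00012142, -0.00096497,  0.00123686,
        0.00029253,  0.00028707]), 'joint_torque': array([ 4.06031450e-04, -6.23261261e+01,  2.49360991e-02, -3.89886618e+01,
       -6.12301799e-02,  3.98754480e-02,  1.62332553e-04]), 'ee_pos': array([ 0.23329359, -0.57943376,  0.24672774]), 'eef_rot': array([-0.69406201, -0.1350342 ,  0.69432158, -0.13401953]), 'ft_force': array([0.11067344, 0.36283473, 0.16449733]), 'torque': array([ 0.01774227, -0.00688535, -0.00227176]), 'width': 0.08706554409505436}
handpiece_a {'point': [223.9, 205.3], 'confidence': 0.72} [0.4623 0.3393 0.002 ]
handpiece_a {'point': [214.6, 312.1], 'confidence': 0.69} [ 0.4876 -0.0424  0.002 ]
handpiece_a {'point': [211.9, 251.1], 'confidence': 0.6} [0.5019 0.1748 0.002 ]
handpiece_a {'point': [182.7, 302.2], 'confidence': 0.48} [ 0.6036 -0.0091  0.002 ]
handpiece_a {'point': [226.1, 435.3], 'confidence': 0.48} [ 0.4372 -0.4766  0.00
[... 1192 characters left out ...]
 {'point': [230.2, 387.5], 'confidence': 0.61} [ 0.4255 -0.3034  0.02  ]
bail_hinge {'point': [191.9, 364.5], 'confidence': 0.6} [ 0.5581 -0.2258  0.043 ]
lever_tip {'point': [190.3, 349.5], 'confidence': 0.82} [ 0.5477 -0.1658  0.14  ]
rack {'point': [214.5, 385.9], 'confidence': 0.74} [ 0.4825 -0.304   0.    ]
marker {'point': [236.5, 372.3], 'confidence': 0.73} [ 0.4058 -0.2526  0.    ]
marker {'point': [245.0, 259.5], 'confidence': 0.71} [0.3841 0.145  0.    ]
haemostat {'point': [158.8, 372.1], 'confidence': 0.58} [ 0.6865 -0.2638  0.    ]
timer {'point': [164.1, 214.5], 'confidence': 0.87} [0.681 0.311 0.   ]
timer {'point': [229.1, 390.9], 'confidence': 0.49} [ 0.4304 -0.3193  0.    ]
```

```bash
python3 - <<'E'
import cv2
im=cv2.imread('pics/top0.png'); c=im[130:280,180:480]; cv2.imwrite('pics/topc.png',cv2.resize(c,(800,400),interpolation=cv2.INTER_CUBIC))
E
```

```text
(no output)
```

View pics/top0.png

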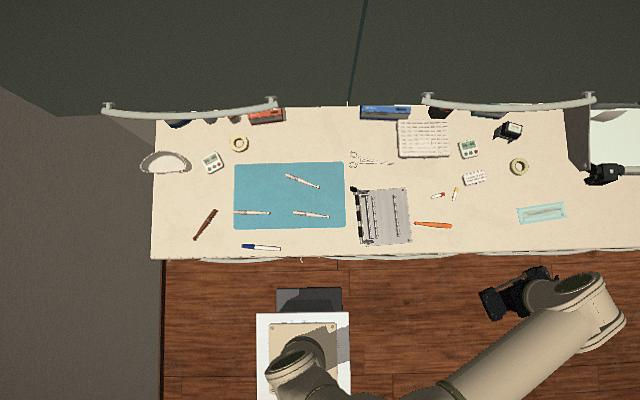

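View pics/topc.png

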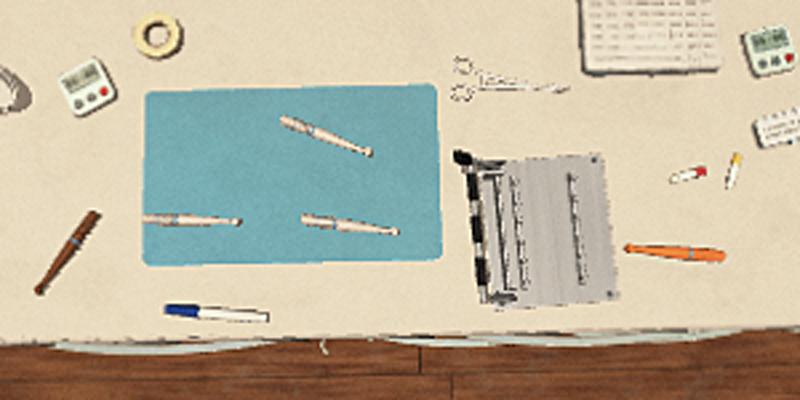

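View pics/scene0.png

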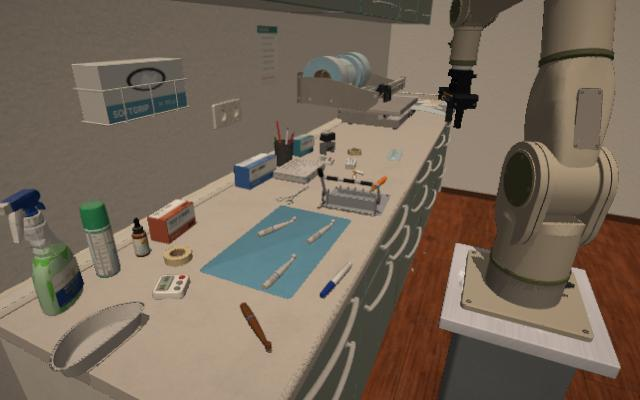

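View pics/wrist0.png

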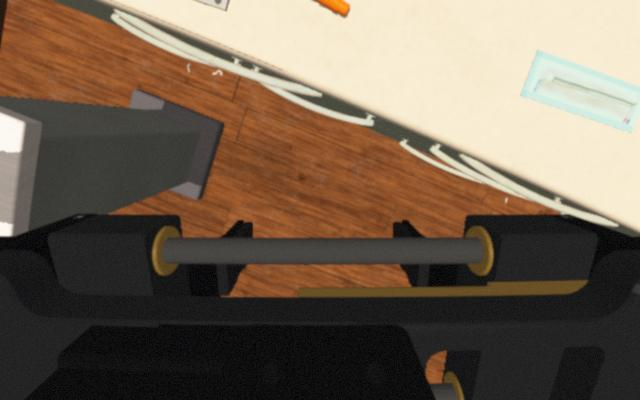

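```bash
python3 - <<'E'
from h import *
s=r.read_state();print(R.from_quat(s['eef_rot']).as_matrix().round(3))
i=r.camera_info('wrist');print(i)
K,D,C=cam('wrist');print(C.round(3))
i=r.camera_info('top');K,D,C=cam('top');print(C.round(3),i['fx'],i['distortion'])
E
```

```text
[[ 0.     0.374 -0.928]
 [-0.    -0.928 -0.374]
 [-1.     0.    -0.   ]]
{'fx': 276.89251026177453, 'fy': 276.89251026177453, 'cx': 322.38452929907055, 'cy': 197.25033994310553, 'distortion': array([-0.03654768,  0.        ,  0.        ,  0.        ,  0.        ]), 'mount': array([[-7.60266522e-04, -2.41743715e-01,  9.70339837e-01,
        -1.37735370e-01],
       [ 9.99999645e-01, -5.35144657e-04,  6.50182927e-04,
         7.98737805e-04],
       [ 3.62094543e-04,  9.70339987e-01,  2.41744036e-01,
        -6.47096549e-02],
       [ 0.00000000e+00,  0.00000000e+00,  0.00000000e+00,
         1.00000000e+00]])}
[[ 0.373 -0.9   -0.224  0.294]
 [-0.928 -0.362 -0.091 -0.556]
 [ 0.001  0.242 -0.97   0.385]
 [ 0.     0.     0.     1.   ]]
[[-0.02  -0.99   0.14   0.347]
 [-1.     0.022  0.015 -0.067]
 [-0.017 -0.139 -0.99   1.277]
 [ 0.     0.     0.     1.   ]] 361.8109765738803 [-0.05673902  0.          0.          0.          0.        ]
```

```bash
python3 -m pendant '[{"translation":[3.1,2.1,-0.3],"angular":[0,0,8.5],"hand":1},{"translation":[3.1,2.1,-0.3],"angular":[0,0,8.5],"hand":1},{"translation":[3.1,2.1,-0.3],"angular":[0,0,8.5],"hand":1},{"translation":[3.1,2.1,-0.3],"angular":[0,0,8.5],"hand":1},{"translation":[3.1,2.1,-0.3],"angular":[0,0,8.5],"hand":1},{"translation":[3.1,2.1,-0.3],"angular":[0,0,8.5],"hand":1},{"translation":[3.1,2.1,-0.3],"angular":[0,0,8.5],"hand":1},{"translation":[3.1,2.1,-0.3],"angular":[0,0,8.5],"hand":1},{"translation":[0,0,0],"angular":[0,0,0],"hand":1},{"translation":[0,0,0],"angular":[0,0,0],"hand":1}]'
python3 - <<'E'
from h import *
s=r.read_state();print(s['time'],s['ee_pos'],s['joint_positions'].round(2));print(R.from_quat(s['eef_rot']).as_matrix().round(3))
snap('wrist','w1.png')
for n,z in(('lane_0',.02),('lane_0_tail',.0285),('bail_hinge',.043),('lever_tip',.14),('rack',0),('handpiece_a',.002),('tail_a',.0105)):
    for d in r.mark_of('wrist',n): print(n,d, pix2w('wrist',d['point'],z,s).round(4))
E
```

```text
time: 1.7
ee_pos: [0.4821, -0.4111, 0.2234]
eef_rot: [0.5, 0.5, -0.5, 0.5]
ft_force: [-0.0, -1.6, 0.7]
width: 0.0868
1.7 [ 0.48206192 -0.41109176  0.22335766] [ 0.91  0.39 -0.37  1.45  0.14  1.32  0.54]
[[-0.  1. -0.]
 [ 0. -0. -1.]
 [-1. -0. -0.]]
lane_0 {'point': [99.4, 274.1], 'confidence': 0.84} [ 0.4249 -0.3133  0.02  ]
lane_0 {'point': [93.3, 317.5], 'confidence': 0.72} [ 0.4758 -0.3067  0.02  ]
lane_0_tail {'point': [34.6, 264.2], 'confidence': 0.67} [ 0.4179 -0.2461  0.0285]
bail_hinge {'point': [9.4, 395.6], 'confidence': 0.87} [ 0.5571 -0.2264  0.043 ]
bail_hinge {'point': [95.9, 362.0], 'confidence': 0.47} [ 0.5248 -0.312   0.043 ]
lever_tip {'point': [96.9, 358.7], 'confidence': 0.72} [ 0.5092 -0.3234  0.14  ]
lever_tip {'point': [33.2, 312.4], 'confidence': 0.47} [ 0.4744 -0.2791  0.14  ]
rack {'point': [94.1, 313.7], 'confidence': 0.91} [ 0.4708 -0.3052  0.    ]
handpiece_a {'point': [217.6, 295.2], 'confidence': 0.91} [ 0.4444 -0.4646  0.002 ]
tail_a {'point': [267.3, 289.0], 'confidence': 0.61} [ 0.4348 -0.5348  0.0105]
```

View pics/w1.png

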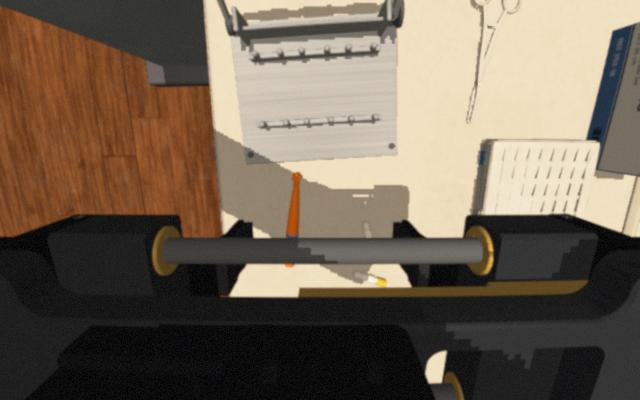

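```bash
python3 - <<'E'
import cv2
im=cv2.imread('pics/w1.png'); c=im[0:170,220:420]; cv2.imwrite('pics/w1c.png',cv2.resize(c,(700,595),interpolation=cv2.INTER_CUBIC))
E
```

```text
(no output)
```

View pics/w1c.png

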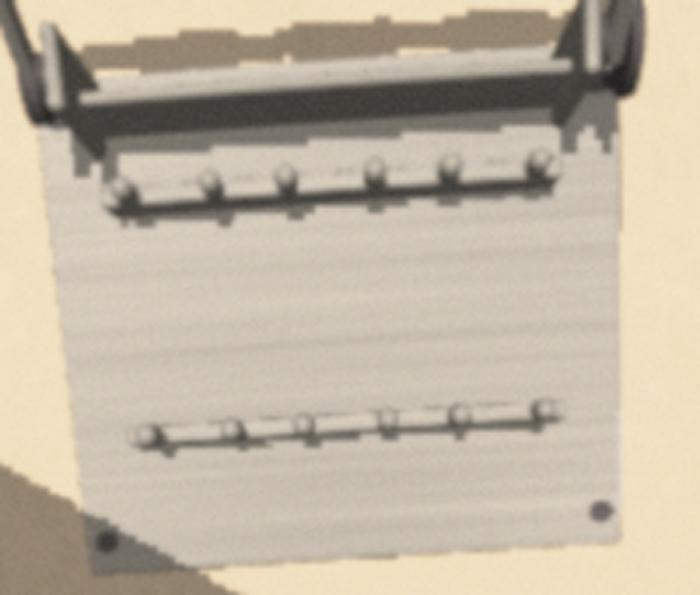

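```bash
cat > fit.py <<'E'
from h import *
from scipy.optimize import least_squares
st={'ee_pos':[0.48206192,-0.41109176,0.22335766],'eef_rot':[.5,.5,-.5,.5]}
f=[(148,434),(234,430),(304,425),(389,419),(460,414),(546,409)];b=[(122,190),(210,183),(287,177),(376,171),(451,167),(541,162)]
obs=np.array([(v/3.5-.0,u/3.5+220) for u,v in f+b+[(92,575),(622,540)]])
def model(p):
    x,y,a,o,z=p; L=[]
    for yy in(-.032,.044):
        for l in(-.052,0,.052):
            for s in(-1,1): L.append((l+s*o,yy,z))
    L+= [(-.098,-.083,.004),(.098,-.083,.004)]
    L=np.array(L);c,s=np.cos(a),np.sin(a)
    return np.c_[x+c*L[:,0]-s*L[:,1],y+s*L[:,0]+c*L[:,1],L[:,2]]
q=least_squares(lambda p:(w2pix('wrist',model(p),st)-obs).ravel(),[.47,-.305,0,.013,.031],loss='soft_l1')
print(q.x,np.degrees(q.x[2]));print(q.fun.reshape(-1,2).round(1).tolist())
q2=least_squares(lambda p:(w2pix('wrist',model([*p,.031]),st)-obs).ravel(),[.47,-.305,0,.013],loss='soft_l1')
print(q2.x)
x,y,a=q2.x[:3]
W=lambda X,Y,Z:np.array([x+np.cos(a)*X-np.sin(a)*Y,y+np.sin(a)*X+np.cos(a)*Y,Z])
for l in(-.052,0,.052):print('lane',W(l,-.006,.02))
print('hinge',W(.086,.072,.043),'tip',W(.086,.129,.14))
E
python3 fit.py
```

```text
[ 0.4755961  -0.30559041  0.06151806  0.01421596  0.02758115] 3.5247252178293724
[[0.1, 0.2], [-0.4, -0.2], [-0.3, -0.1], [-0.2, 0.0], [-0.0, -0.0], [-0.1, -0.2], [-0.2, 0.3], [-0.1, 0.6], [0.1, -0.3], [0.0, -0.1], [-0.2, -0.2], [-0.3, -0.2], [2.1, 0.1], [2.8, 0.1]]
[ 0.47564452 -0.30609949  0.06152487  0.01405573]
lane [ 0.42411182 -0.31528541  0.02      ]
lane [ 0.47601344 -0.31208813  0.02      ]
lane [ 0.52791505 -0.30889086  0.02      ]
hinge [ 0.55705481 -0.22894791  0.043     ] tip [ 0.5535501  -0.17205576  0.14      ]
```

```bash
python3 -m pendant '[{"translation":[0.6,4.7,0.3],"angular":[0,0,0],"hand":1},{"translation":[0.6,4.7,0.3],"angular":[0,0,0],"hand":1},{"translation":[0.6,4.7,0.3],"angular":[0,0,0],"hand":1},{"translation":[0.6,4.7,0.3],"angular":[0,0,0],"hand":1},{"translation":[0.6,4.7,0.3],"angular":[0,0,0],"hand":1},{"translation":[0.6,4.7,0.3],"angular":[0,0,0],"hand":1},{"translation":[0.4,4.7,0.2],"angular":[0,0,0],"hand":1},{"translation":[0,0,0],"angular":[0,0,0],"hand":1},{"translation":[0,0,0],"angular":[0,0,0],"hand":1}]'
python3 - <<'E'
from h import *
s=r.read_state();print(s['time'],s['ee_pos'],s['joint_positions'].round(2),s['eef_rot'])
im=snap('wrist','w2.png'); cv2.imwrite('pics/w2c.png',cv2.resize(im[:230,150:550],(800,460),interpolation=cv2.INTER_CUBIC)[:,:,::-1])
for n,z in(('handpiece_a',.002),('tail_a',.0105),('lever_tip',.14),('bail_hinge',.043)):
    for d in r.mark_of('wrist',n): print(n,d, pix2w('wrist',d['point'],z,s).round(4))
E
```

```text
time: 3.0
ee_pos: [0.5216, -0.082, 0.2439]
eef_rot: [0.5, 0.5, -0.5, 0.501]
ft_force: [-0.1, -2.3, 0.0]
width: 0.0871
3.0 [ 0.52157809 -0.08195324  0.24391865] [ 0.59  0.16 -0.58  1.7   0.09  1.31 -0.  ] [ 0.4997899   0.49995149 -0.49970951  0.50054867]
handpiece_a {'point': [145.0, 297.5], 'confidence': 0.73} [ 0.4875 -0.0395  0.002 ]
handpiece_a {'point': [122.2, 385.0], 'confidence': 0.71} [ 0.6043 -0.0094  0.002 ]
tail_a {'point': [73.4, 410.2], 'confidence': 0.96} [0.6313 0.0501 0.0105]
tail_a {'point': [92.7, 304.2], 'confidence': 0.85} [0.498  0.0265 0.0105]
lever_tip {'point': [290.7, 352.4], 'confidence': 0.8} [ 0.5509 -0.1729  0.14  ]
bail_hinge {'point': [126.7, 382.6], 'confidence': 0.62} [ 0.5928 -0.0155  0.043 ]
bail_hinge {'point': [287.9, 347.5], 'confidence': 0.59} [ 0.5559 -0.2309  0.043 ]
```

View pics/w2c.png

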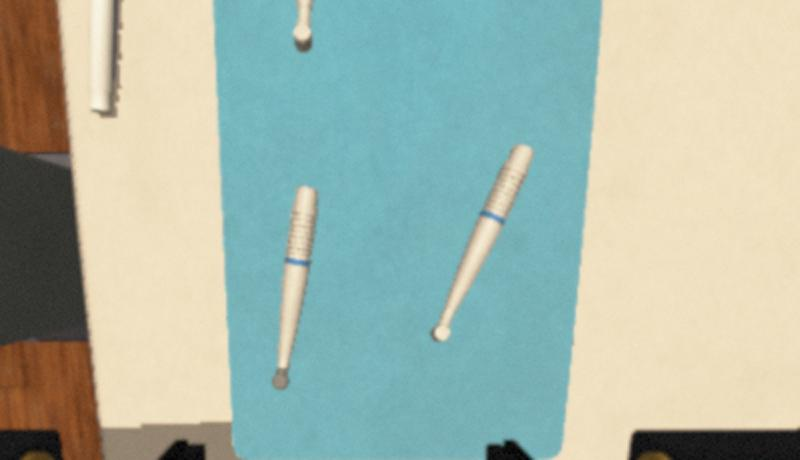

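```bash
cat >> h.py <<'E'
def hps(im,st,zax=.0105,row_max=225):
    hsv=cv2.cvtColor(im,cv2.COLOR_RGB2HSV); m=((hsv[...,1]<70)&(hsv[...,2]>90)).astype(np.uint8)
    teal=((hsv[...,0]>85)&(hsv[...,0]<105)&(hsv[...,1]>80)).astype(np.uint8)
    hull=cv2.morphologyEx(teal,cv2.MORPH_CLOSE,np.ones((41,41),np.uint8))
    m=(hull>0)&(teal==0); m[row_max:]=0
    n,lab,stt,_=cv2.connectedComponentsWithStats(m.astype(np.uint8))
    out=[]
    for i in range(1,n):
        if stt[i,4]<250: continue
        ys,xs=np.nonzero(lab==i)
        P=np.array([pix2w('wrist',(a,b),zax,st)[:2] for a,b in zip(ys,xs)])
        c=P.mean(0);w,v=np.linalg.eigh(np.cov((P-c).T));d=v[:,1]; d=d if d[1]>0 else -d
        t=(P-c)@d; L=t.max()-t.min()
        nrm=np.array([d[1],-d[0]]); s=(P-c)@nrm
        # robust axis: midline of cross-slices
        T=[];S=[]
        for a in np.arange(t.min()+.004,t.max()-.004,.003):
            k=(t>=a)&(t<a+.003)
            if k.sum()>3: T.append(a+.0015);S.append((s[k].max()+s[k].min())/2)
        k,b=np.polyfit(T,S,1)
        ax=d+k*nrm; ax/=np.linalg.norm(ax); 
        if ax[1]<0: ax=-ax
        mid=c+b*nrm; t=(P-mid)@ax
        out.append(dict(px=(ys.mean().round(),xs.mean().round()),L=L.round(4),ang=np.degrees(np.arctan2(-ax[0],ax[1])).round(2),tail=(mid+ax*t.max()).round(4),head=(mid+ax*t.min()).round(4),grasp=(mid+ax*(t.max()-.056)).round(4),n=stt[i,4]))
    return out
E
python3 - <<'E'
from h import *
im=cv2.imread('pics/w2.png')[:,:,::-1].copy()
st={'ee_pos':[0.52157809,-0.08195324,0.24391865],'eef_rot':[0.4997899,0.49995149,-0.49970951,0.50054867]}
for o in hps(im,st):print(o)
E
```

```text
{'px': (np.float64(90.0), np.float64(404.0)), 'L': np.float64(0.0472), 'ang': np.float64(-22.67), 'tail': array([0.6346, 0.0524]), 'head': array([0.6164, 0.0088]), 'grasp': array([0.613 , 0.0007]), 'n': np.int32(554)}
{'px': (np.float64(139.0), np.float64(297.0)), 'L': np.float64(0.1361), 'ang': np.float64(-9.14), 'tail': array([0.4972, 0.0273]), 'head': array([ 0.4756, -0.1071]), 'grasp': array([ 0.4883, -0.028 ]), 'n': np.int32(1245)}
{'px': (np.float64(136.0), np.float64(383.0)), 'L': np.float64(0.0874), 'ang': np.float64(-22.53), 'tail': array([0.6154, 0.0077]), 'head': array([ 0.582, -0.073]), 'grasp': array([ 0.594, -0.044]), 'n': np.int32(795)}
{'px': (np.float64(222.0), np.float64(549.0)), 'L': np.float64(0.0843), 'ang': np.float64(89.57), 'tail': array([ 0.81  , -0.1459]), 'head': array([ 0.8943, -0.1466]), 'grasp': array([ 0.866 , -0.1464]), 'n': np.int32(314)}
```

```bash
python3 -m pendant '[{"translation":[1.8,1.7,-3.2],"angular":[0,0,-4.5],"hand":0.4},{"translation":[1.8,1.7,-3.2],"angular":[0,0,-4.5],"hand":0.2},{"translation":[1.8,1.7,-3.2],"angular":[0,0,-4.5],"hand":0.2},{"translation":[1.8,1.7,-3.2],"angular":[0,0,-4.5],"hand":0.2},{"translation":[1.9,1.5,-3.2],"angular":[0,0,-4.7],"hand":0.2},{"translation":[0,0,-2],"angular":[0,0,0],"hand":0.2},{"translation":[0,0,-2],"angular":[0,0,0],"hand":0.2},{"translation":[0,0,-1.4],"angular":[0,0,0],"hand":0.2},{"translation":[0,0,0],"angular":[0,0,0],"hand":0.2}]'
```

```text
time: 4.15
ee_pos: [0.6122, -0.0005, 0.0288]
eef_rot: [-0.589, -0.391, 0.589, -0.391]
ft_force: [0.0, 0.3, 0.4]
width: 0.0523
```

```bash
python3 -m pendant '[{"translation":[0,0,0],"angular":[0,0,0],"hand":-1},{"translation":[0,0,0],"angular":[0,0,0],"hand":-1},{"translation":[0,0,0],"angular":[0,0,0],"hand":-1},{"translation":[0,0,0],"angular":[0,0,0],"hand":-1},{"translation":[0,0,0],"angular":[0,0,0],"hand":-1},{"translation":[0,0,0],"angular":[0,0,0],"hand":-1}]' 20
python3 -c "
from h import *
s=r.read_state();M=R.from_quat(s['eef_rot']).as_matrix();print(s['ee_pos'],s['width'],s['ft_force'],np.degrees(np.arctan2(M[1,1],M[0,1])))"
```

```text
time: 4.75
ee_pos: [0.6125, 0.0002, 0.0297]
eef_rot: [0.589, 0.391, -0.589, 0.392]
ft_force: [-0.5, -0.0, 0.7]
width: 0.0158
[6.12485143e-01 1.80222653e-04 2.96541366e-02] 0.0158360294246478 [-0.4889786  -0.02334271  0.65091328] -22.765739783225513
```

```bash
python3 -m pendant '[{"translation":[0,0,2.5],"angular":[0,0,0],"hand":-1},{"translation":[0,0,4.5],"angular":[0,0,0],"hand":-1},{"translation":[0,0,4.5],"angular":[0,0,0],"hand":-1},{"translation":[0,0,4.5],"angular":[0,0,0],"hand":-1},{"translation":[-1.2,-4.2,1],"angular":[0,0,3.7],"hand":-1},{"translation":[-1.2,-4.2,1],"angular":[0,0,3.7],"hand":-1},{"translation":[-1.2,-4.2,0],"angular":[0,0,3.7],"hand":-1},{"translation":[-1.2,-4.2,0],"angular":[0,0,3.8],"hand":-1},{"translation":[-1.2,-4.2,0],"angular":[0,0,3.8],"hand":-1},{"translation":[-1.2,-4.2,0],"angular":[0,0,3.8],"hand":-1},{"translation":[-1.2,-4.6,0],"angular":[0,0,3.8],"hand":-1},{"translation":[0,0,0],"angular":[0,0,0],"hand":-1},{"translation":[0,0,0],"angular":[0,0,0],"hand":-1}]'
python3 -c "
from h import *
s=r.read_state();M=R.from_quat(s['eef_rot']).as_matrix();print(s['ee_pos'],s['width'],s['ft_force'],np.degrees(np.arctan2(M[1,1],M[0,1])))
snap('wrist','w3.png');snap('scene','s3.png')"
```

```text
time: 6.05
ee_pos: [0.5278, -0.2989, 0.2092]
eef_rot: [0.485, 0.515, -0.485, 0.514]
ft_force: [0.3, 0.9, -0.2]
width: 0.0156
[ 0.52780672 -0.29890137  0.20923599] 0.01564684675614364 [ 0.33210111  0.93354539 -0.21853537] 3.3557336515161005
```

View pics/w3.png

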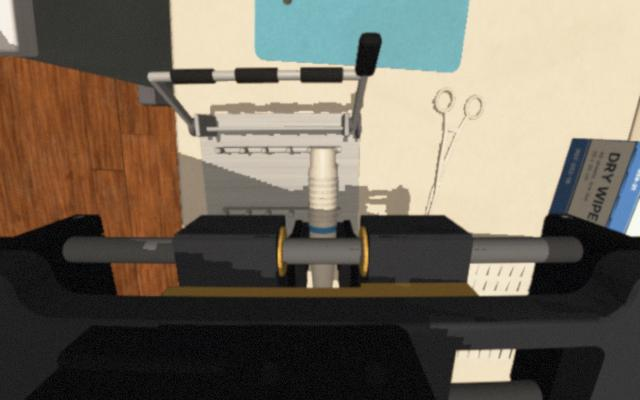

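```bash
python3 - <<'E'
from h import *
st={'ee_pos':[0.52780672,-0.29890137,0.20923599],'eef_rot':r.read_state()['eef_rot']}
for z in(.19,.199):
  for c in((147,323),(165,322),(225,322)): print(z,pix2w('wrist',c,z,st))
E
```

```text
0.19 [ 0.52431121 -0.24476468  0.19      ]
0.19 [ 0.5243799  -0.25488235  0.19      ]
0.19 [ 0.526616   -0.29082894  0.19      ]
0.199 [ 0.52426187 -0.24419477  0.199     ]
0.199 [ 0.52432662 -0.25373252  0.199     ]
0.199 [ 0.52643455 -0.28761878  0.199     ]
```

```bash
python3 -m pendant '[{"translation":[-0.06,0.15,-4],"angular":[0,0,0.1],"hand":-1},{"translation":[0,0,-4.5],"angular":[0,0,0],"hand":-1},{"translation":[0,0,-3.5],"angular":[0,0,0],"hand":-1},{"translation":[0,0,-1.5],"angular":[0,0,0],"hand":-1},{"translation":[0,0,0],"angular":[0,0,0],"hand":-1},{"translation":[0,0,0],"angular":[0,0,0],"hand":-1}]'
python3 -c "
from h import *
s=r.read_state();M=R.from_quat(s['eef_rot']).as_matrix();print(s['ee_pos'],s['ft_force'],np.degrees(np.arctan2(M[1,1],M[0,1])))
im=snap('wrist','w4.png');cv2.imwrite('pics/w4c.png',cv2.resize(im[60:260,200:440],(720,600))[:,:,::-1])"
```

```text
time: 6.75
ee_pos: [0.5291, -0.2959, 0.0763]
eef_rot: [0.484, 0.515, -0.483, 0.516]
ft_force: [1.5, -0.2, -0.3]
width: 0.0156
[ 0.5291427  -0.29591368  0.07626765] [ 1.50866208 -0.21935048 -0.29278736] 3.6871592926538783
```

View pics/w4c.png

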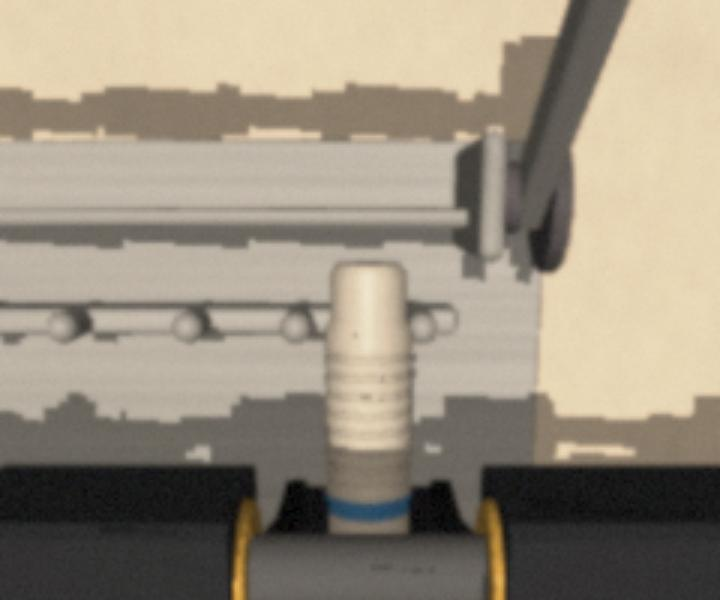

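```bash
python3 -c "
from h import *
s=r.read_state();print(s['ee_pos'])
x,y,a=0.47564452,-0.30609949,0.0615
def W(X,Y,Z):return [x+np.cos(a)*X-np.sin(a)*Y,y+np.sin(a)*X+np.cos(a)*Y,Z]
st={'ee_pos':[ 0.5291427,-0.29591368,0.07626765],'eef_rot':s['eef_rot']}
o=.014
print(w2pix('wrist',[W(.052+o,.044,.031),W(.052-o,.044,.031),W(o,.044,.031),W(-o,.044,.031)],st).round(1))
print([(60+323/3,200+k/3) for k in(422,297,190,67)])
"
python3 -m pendant '[{"translation":[-0.19,-0.1,-1],"angular":[0,0,0],"hand":-1},{"translation":[0,0,-0.5],"angular":[0,0,0],"hand":-1},{"translation":[0,0,0],"angular":[0,0,0],"hand":-1}]'
python3 -c "
from h import *
s=r.read_state();print(s['ee_pos'],s['ft_force'])
im=snap('wrist','w5.png');cv2.imwrite('pics/w5c.png',cv2.resize(im[60:260,200:440],(720,600))[:,:,::-1])"
```

```text
[ 0.52933441 -0.29634829  0.07675686]
[[170.4 341.1]
 [170.4 299. ]
 [170.3 262.9]
 [170.4 221.2]]
[(167.66666666666669, 340.66666666666663), (167.66666666666669, 299.0), (167.66666666666669, 263.3333333333333), (167.66666666666669, 222.33333333333334)]
time: 7.1
ee_pos: [0.5254, -0.2973, 0.059]
eef_rot: [0.484, 0.516, -0.484, 0.515]
ft_force: [0.1, 0.3, -0.9]
width: 0.0155
[ 0.52542255 -0.29729593  0.05895397] [ 0.06212321  0.27137159 -0.91739733]
```

View pics/w5c.png

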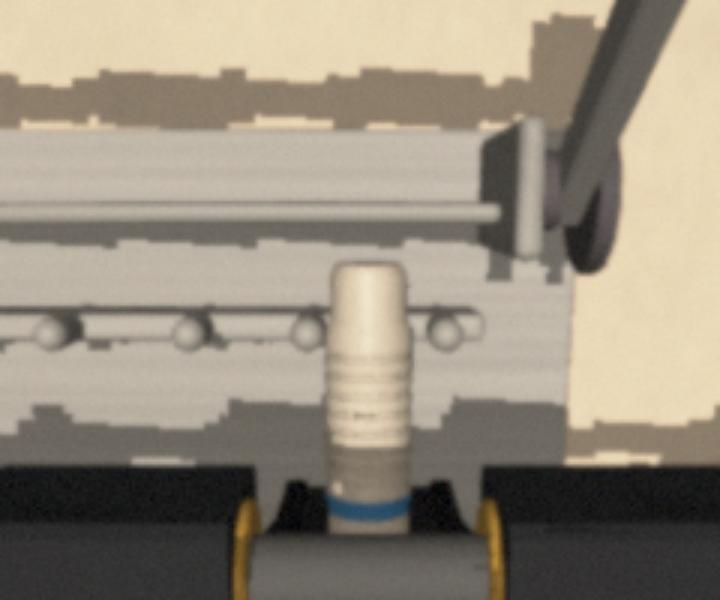

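```bash
python3 -m pendant '[{"translation":[0.17,0,-0.2],"angular":[0,0,0],"hand":-1},{"translation":[0,0,0],"angular":[0,0,0],"hand":-1}]'
python3 -c "
from h import *
s=r.read_state();print(s['ee_pos'],s['ft_force'])
im=snap('wrist','w6.png');cv2.imwrite('pics/w6c.png',cv2.resize(im[60:260,200:440],(720,600))[:,:,::-1])
print(r.read_state()['ee_pos'])"
```

```text
time: 7.35
ee_pos: [0.5279, -0.2972, 0.0576]
eef_rot: [0.484, 0.516, -0.484, 0.516]
ft_force: [0.3, -0.5, -1.4]
width: 0.0157
[ 0.52794247 -0.29718393  0.05755262] [ 0.34963488 -0.52763852 -1.40217163]
[ 0.52787723 -0.29721679  0.05761532]
```

View pics/w6c.png

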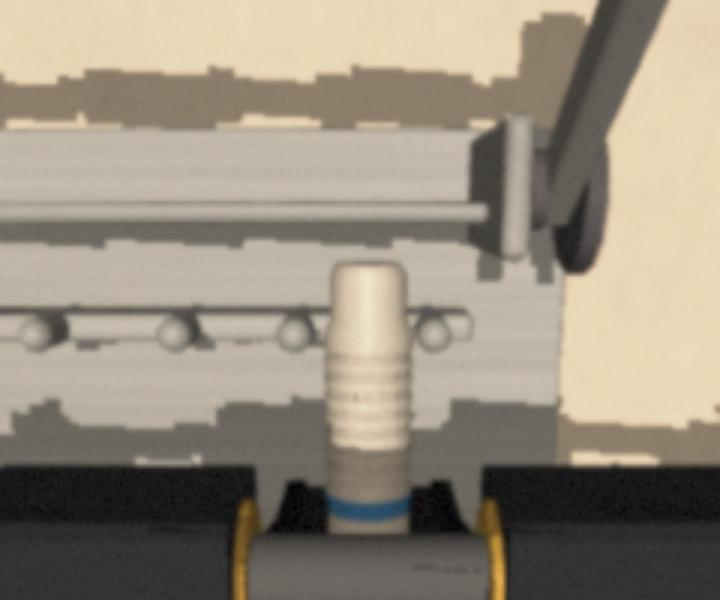

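```bash
python3 -m pendant '[{"translation":[-0.06,0,-0.4],"angular":[0,0,0],"hand":-1},{"translation":[0,0,-0.3],"angular":[0,0,0],"hand":-1},{"translation":[0,0,0],"angular":[0,0,0],"hand":-1}]'
python3 -c "
from h import *
s=r.read_state();print(s['ee_pos'],s['ft_force'])
im=snap('wrist','w7.png');cv2.imwrite('pics/w7c.png',cv2.resize(im[60:260,200:440],(720,600))[:,:,::-1])
print(r.read_state()['ee_pos'])"
```

```text
time: 7.7
ee_pos: [0.5267, -0.2972, 0.0499]
eef_rot: [0.484, 0.516, -0.484, 0.515]
ft_force: [0.1, -0.9, -0.9]
width: 0.0159
[ 0.52668636 -0.29715296  0.04993747] [ 0.14783145 -0.86858755 -0.86014932]
[ 0.52684068 -0.29716682  0.05020937]
```

View pics/w7c.png

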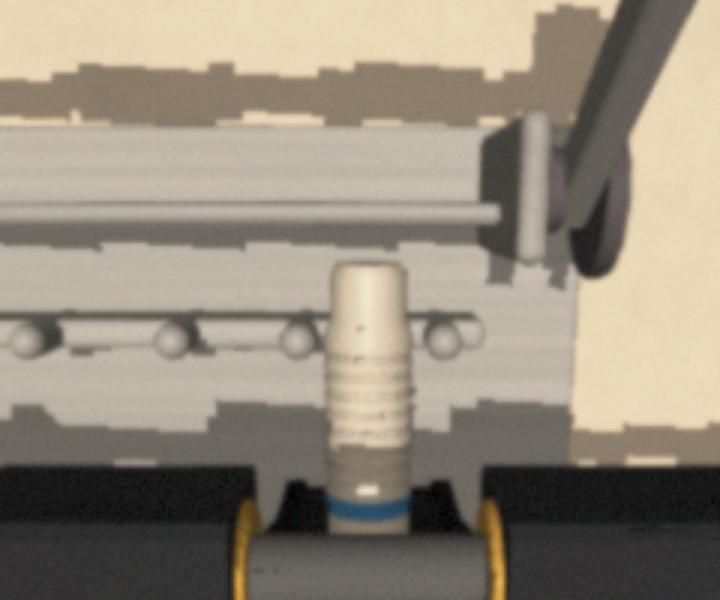

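```bash
python3 -m pendant '[{"translation":[0,0,-0.2],"angular":[0,0,0],"hand":-1},{"translation":[0,0,0],"angular":[0,0,0],"hand":-1},{"translation":[0,0,0],"angular":[0,0,0],"hand":-0.1},{"translation":[0,0,0],"angular":[0,0,0],"hand":-0.1},{"translation":[0,0,0],"angular":[0,0,0],"hand":-0.1}]'
python3 -m pendant '[{"translation":[0,0,4],"angular":[0,0,0],"hand":-0.1},{"translation":[0,0,4.5],"angular":[0,0,0],"hand":-0.1},{"translation":[0,0,4.5],"angular":[0,0,0],"hand":-0.1},{"translation":[0,0,4],"angular":[0,0,0],"hand":-0.1},{"translation":[0,0,0],"angular":[0,0,0],"hand":-0.1}]'
python3 -c "
from h import *
s=r.read_state();print(s['ee_pos'],s['ft_force'])
im=snap('wrist','w8.png');cv2.imwrite('pics/w8c.png',cv2.resize(im[60:260,160:480],(800,500))[:,:,::-1])
print(r.read_state()['ee_pos'])"
```

```text
time: 8.25
ee_pos: [0.5272, -0.2973, 0.0487]
eef_rot: [0.484, 0.515, -0.484, 0.516]
ft_force: [-0.3, 0.4, -0.5]
width: 0.0317
time: 8.75
ee_pos: [0.5296, -0.2982, 0.2251]
eef_rot: [0.485, 0.512, -0.483, 0.519]
ft_force: [1.5, 1.0, -1.2]
width: 0.039
[ 0.52957181 -0.29815284  0.22514251] [ 1.51200451  0.98248415 -1.2070888 ]
[ 0.52843706 -0.29777304  0.22182413]
```

View pics/w8c.png

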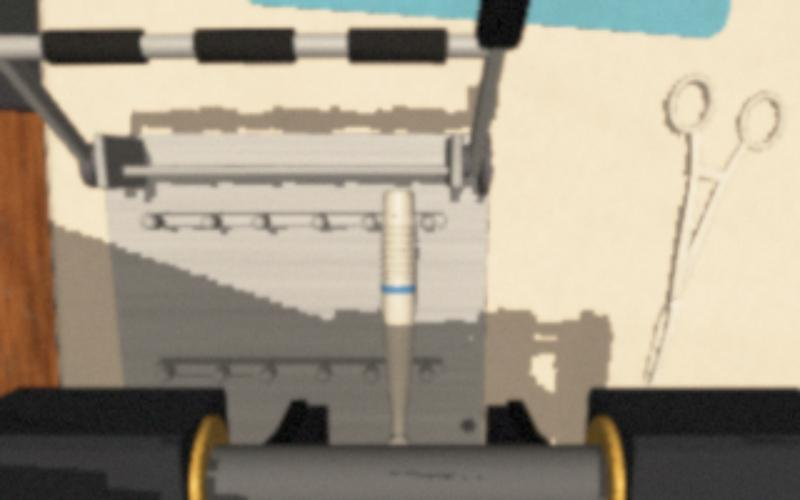

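```bash
python3 -m pendant '[{"translation":[-0.6,4.4,0],"angular":[0,0,-2.1],"hand":0.1},{"translation":[-0.6,4.5,0],"angular":[0,0,-2.1],"hand":0.1},{"translation":[-0.7,4.5,0],"angular":[0,0,-2.1],"hand":0.1},{"translation":[-0.7,4.5,0],"angular":[0,0,-2.1],"hand":0.1},{"translation":[-0.7,4.5,0],"angular":[0,0,-2.1],"hand":0.1},{"translation":[-0.6,4.5,-1],"angular":[0,0,-2.2],"hand":0.1},{"translation":[0,0,-4.4],"angular":[0,0,0],"hand":0.1},{"translation":[0,0,-4.5],"angular":[0,0,0],"hand":0.1},{"translation":[0,0,-4],"angular":[0,0,0],"hand":0.1},{"translation":[0,0,0],"angular":[0,0,0],"hand":0.1},{"translation":[0,0,0],"angular":[0,0,0],"hand":0.1}]'
python3 -c "
from h import *
s=r.read_state();M=R.from_quat(s['eef_rot']).as_matrix();print(s['ee_pos'],s['ft_force'],np.degrees(np.arctan2(M[1,1],M[0,1])))
im=snap('wrist','w9.png');cv2.imwrite('pics/w9c.png',cv2.resize(im[60:260,160:480],(800,500))[:,:,::-1])"
```

```text
time: 9.9
ee_pos: [0.4877, -0.028, 0.0797]
eef_rot: [-0.538, -0.46, 0.538, -0.458]
ft_force: [-0.7, 0.8, 0.2]
width: 0.0482
[ 0.48772357 -0.02799437  0.0797135 ] [-0.67685822  0.80109702  0.23038648] -9.047707119130298
```

View pics/w9c.png

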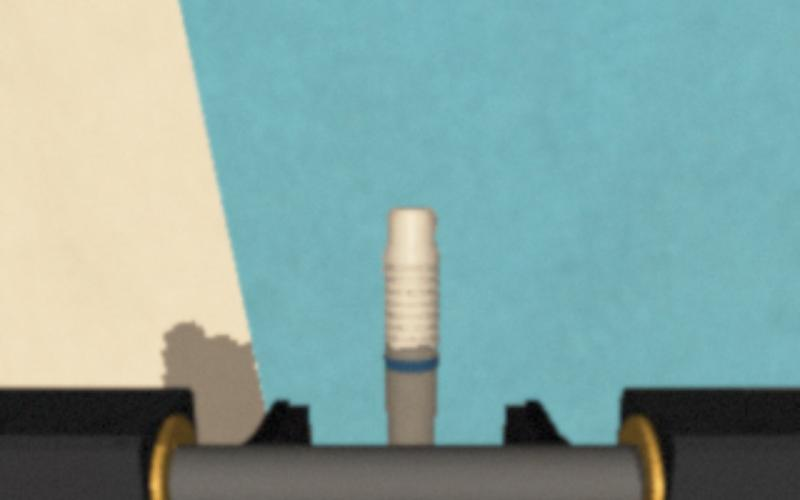

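```bash
python3 -m pendant '[{"translation":[0.1,0,-3],"angular":[0,0,0],"hand":0.1},{"translation":[0,0,-2],"angular":[0,0,0],"hand":0.1},{"translation":[0,0,0],"angular":[0,0,0],"hand":0.1},{"translation":[0,0,0],"angular":[0,0,0],"hand":-1},{"translation":[0,0,0],"angular":[0,0,0],"hand":-1},{"translation":[0,0,0],"angular":[0,0,0],"hand":-1},{"translation":[0,0,0],"angular":[0,0,0],"hand":-1},{"translation":[0,0,0],"angular":[0,0,0],"hand":-1}]' 20
```

```text
time: 10.75
ee_pos: [0.4893, -0.0284, 0.03]
eef_rot: [0.538, 0.459, -0.538, 0.459]
ft_force: [-0.3, 0.8, 1.0]
width: 0.016
```

```bash
python3 -m pendant '[{"translation":[0,0,2.5],"angular":[0,0,0],"hand":-1},{"translation":[0,0,4.5],"angular":[0,0,0],"hand":-1},{"translation":[0,0,4.5],"angular":[0,0,0],"hand":-1},{"translation":[0,-1,4.5],"angular":[0,0,0],"hand":-1},{"translation":[-0.2,-4.3,1],"angular":[0,0,2.1],"hand":-1},{"translation":[-0.2,-4.3,0],"angular":[0,0,2.1],"hand":-1},{"translation":[-0.2,-4.4,0],"angular":[0,0,2.1],"hand":-1},{"translation":[-0.2,-4.4,0],"angular":[0,0,2.1],"hand":-1},{"translation":[-0.3,-4.4,0],"angular":[0,0,2.1],"hand":-1},{"translation":[-0.3,-4.4,0],"angular":[0,0,2.1],"hand":-1},{"translation":[0,0,-4],"angular":[0,0,0],"hand":-1},{"translation":[0,0,-4.5],"angular":[0,0,0],"hand":-1},{"translation":[0,0,-4],"angular":[0,0,0],"hand":-1},{"translation":[0,0,0],"angular":[0,0,0],"hand":-1},{"translation":[0,0,0],"angular":[0,0,0],"hand":-1},{"translation":[0,0,0],"angular":[0,0,0],"hand":-1}]'
python3 -c "
from h import *
s=r.read_state();M=R.from_quat(s['eef_rot']).as_matrix();print(s['ee_pos'],s['ft_force'],np.degrees(np.arctan2(M[1,1],M[0,1])))
im=snap('wrist','w10.png');cv2.imwrite('pics/w10c.png',cv2.resize(im[60:260,200:440],(720,600))[:,:,::-1])"
```

```text
time: 12.35
ee_pos: [0.4765, -0.3009, 0.0771]
eef_rot: [0.485, 0.514, -0.484, 0.516]
ft_force: [-0.1, -1.2, -0.5]
width: 0.0156
[ 0.47651924 -0.30088132  0.07713675] [-0.13710613 -1.24248028 -0.47290745] 3.5408312080448145
```

View pics/w10c.png

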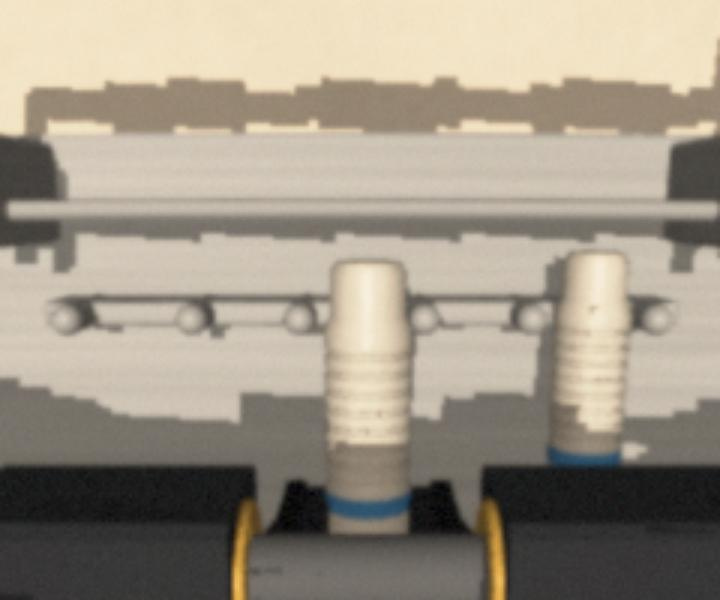

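```bash
python3 -m pendant '[{"translation":[-0.12,0.05,-1],"angular":[0,0,0],"hand":-1},{"translation":[0,0,-0.9],"angular":[0,0,0],"hand":-1},{"translation":[0,0,0],"angular":[0,0,0],"hand":-1},{"translation":[0,0,0],"angular":[0,0,0],"hand":-1}]'
python3 -c "
from h import *
s=r.read_state();M=R.from_quat(s['eef_rot']).as_matrix();print(s['ee_pos'],s['ft_force'],np.degrees(np.arctan2(M[1,1],M[0,1])))
im=snap('wrist','w11.png');cv2.imwrite('pics/w11c.png',cv2.resize(im[60:260,200:440],(720,600))[:,:,::-1])"
```

```text
time: 12.8
ee_pos: [0.4737, -0.2996, 0.0553]
eef_rot: [0.484, 0.515, -0.484, 0.515]
ft_force: [-0.3, -0.4, -0.0]
width: 0.0155
[ 0.47367537 -0.29962184  0.05528226] [-0.28312387 -0.38873683 -0.00554894] 3.5366132246001727
```

View pics/w11c.png

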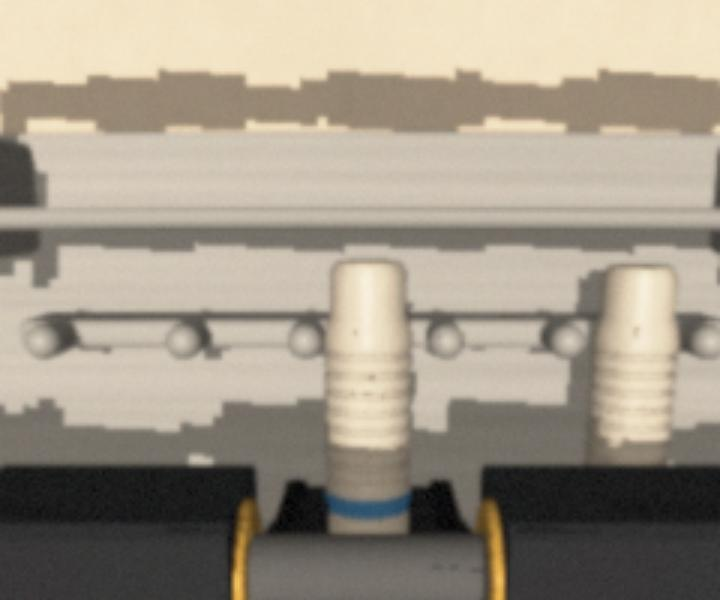

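```bash
python3 -m pendant '[{"translation":[0.11,-0.05,0],"angular":[0,0,0],"hand":-1},{"translation":[0,0,-0.6],"angular":[0,0,0],"hand":-1},{"translation":[0,0,0],"angular":[0,0,0],"hand":-1},{"translation":[0,0,0],"angular":[0,0,0],"hand":-1}]'
python3 -c "
from h import *
s=r.read_state();M=R.from_quat(s['eef_rot']).as_matrix();print(s['ee_pos'],s['ft_force'],np.degrees(np.arctan2(M[1,1],M[0,1])))
im=snap('wrist','w12.png');cv2.imwrite('pics/w12c.png',cv2.resize(im[60:260,200:440],(720,600))[:,:,::-1])"
```

```text
time: 13.25
ee_pos: [0.4748, -0.3002, 0.0493]
eef_rot: [0.484, 0.515, -0.484, 0.515]
ft_force: [0.5, 0.2, -1.5]
width: 0.0155
[ 0.47480717 -0.30018988  0.04930608] [ 0.4988331   0.15194981 -1.47690079] 3.532815048101613
```

View pics/w12c.png

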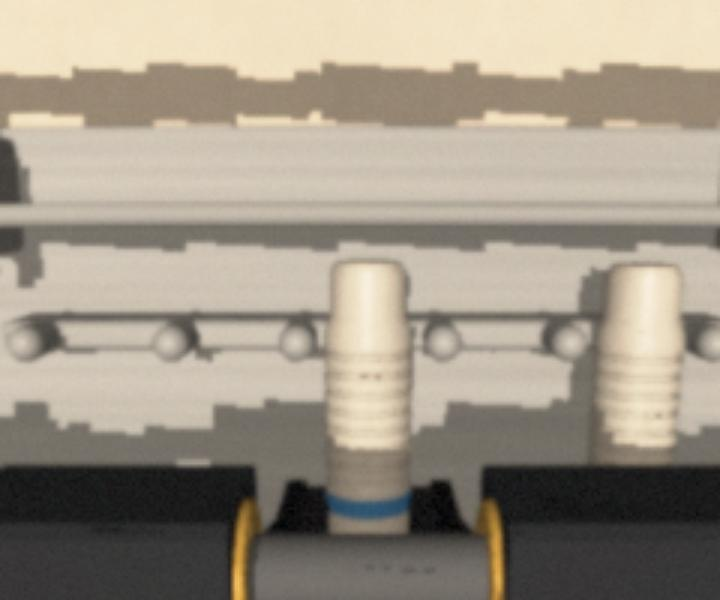

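```bash
python3 -m pendant '[{"translation":[0.03,0,-0.13],"angular":[0,0,0],"hand":-1},{"translation":[0,0,0],"angular":[0,0,0],"hand":-1},{"translation":[0,0,0],"angular":[0,0,0],"hand":-0.1},{"translation":[0,0,0],"angular":[0,0,0],"hand":-0.1},{"translation":[0,0,0],"angular":[0,0,0],"hand":-0.1}]'
python3 -m pendant '[{"translation":[0,0,3],"angular":[0,0,0],"hand":-0.1},{"translation":[0,0,4.5],"angular":[0,0,0],"hand":-0.1},{"translation":[0,0,4.5],"angular":[0,0,0],"hand":-0.1},{"translation":[0,0,4.5],"angular":[0,0,0],"hand":-0.1},{"translation":[0.2,4.3,0.5],"angular":[0,0,-0.5],"hand":-0.1},{"translation":[0.2,4.3,0],"angular":[0,0,-0.5],"hand":-0.1},{"translation":[0.2,4.3,0],"angular":[0,0,-0.5],"hand":-0.1},{"translation":[0.2,4.3,0],"angular":[0,0,-0.5],"hand":-0.1},{"translation":[0.2,4.3,0],"angular":[0,0,-0.5],"hand":-0.1},{"translation":[0.3,4.3,0],"angular":[0,0,-0.5],"hand":0.1},{"translation":[0.3,4.3,0],"angular":[0,0,-0.5],"hand":0.1},{"translation":[0.3,4.3,0],"angular":[0,0,0],"hand":0.1},{"translation":[0.3,4.3,0],"angular":[0,0,0],"hand":0.1},{"translation":[0,0,0],"angular":[0,0,0],"hand":0.1},{"translation":[0,0,0],"angular":[0,0,0],"hand":0.1}]'
python3 -c "
from h import *
s=r.read_state();M=R.from_quat(s['eef_rot']).as_matrix();print(s['ee_pos'],s['joint_positions'].round(2),np.degrees(np.arctan2(M[1,1],M[0,1])))
im=snap('wrist','w13.png');cv2.imwrite('pics/w13c.png',cv2.resize(im[0:240,160:480],(800,600))[:,:,::-1])
for n,z in(('handpiece_a',.002),('tail_a',.0105)):
    for d in r.mark_of('wrist',n): print(n,d, pix2w('wrist',d['point'],z,s).round(4))
for o in hps(im,s):print(o)
"
```

```text
time: 13.8
ee_pos: [0.4753, -0.3004, 0.0484]
eef_rot: [0.484, 0.515, -0.484, 0.515]
ft_force: [0.4, 0.4, -1.2]
width: 0.0319
time: 15.3
ee_pos: [0.4971, 0.0877, 0.2183]
eef_rot: [0.499, 0.501, -0.499, 0.501]
ft_force: [0.4, -0.2, -0.3]
width: 0.0478
[0.49712544 0.08770907 0.21830677] [ 0.45  0.16 -0.78  1.78  0.11  1.25 -0.35] 0.1749710075928635
handpiece_a {'point': [113.7, 321.8], 'confidence': 0.72} [0.4956 0.1697 0.002 ]
tail_a {'point': [54.9, 326.3], 'confidence': 0.73} [0.5007 0.2347 0.0105]
{'px': (np.float64(106.0), np.float64(325.0)), 'L': np.float64(0.1318), 'ang': np.float64(-3.2), 'tail': array([0.5026, 0.2352]), 'head': array([0.4952, 0.1036]), 'grasp': array([0.4995, 0.1793]), 'n': np.int32(1472)}
```

View pics/w13c.png

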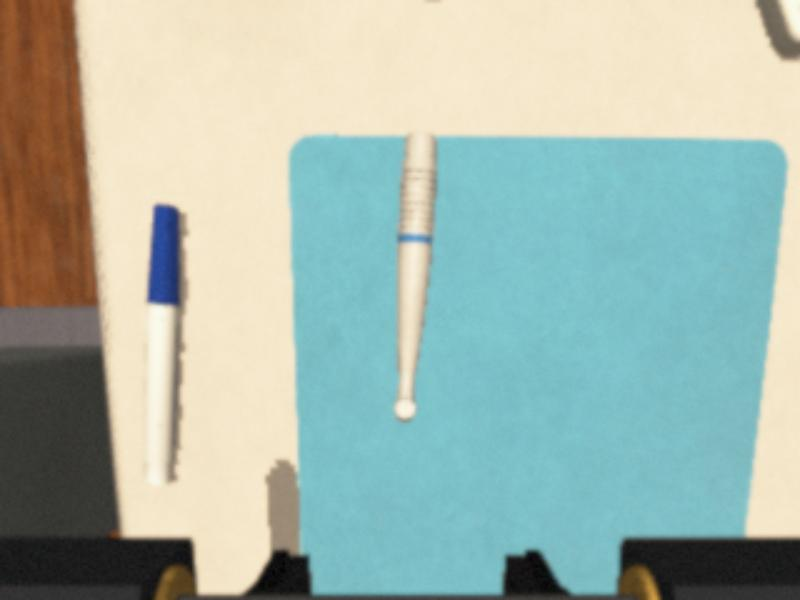

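```bash
python3 -c "
from h import *
s=dict(r.read_state());s['ee_pos']=[0.49712544,0.08770907,0.21830677]
h=pix2w('wrist',(410/2.5,160+404.5/2.5),.012,s);t=pix2w('wrist',(134/2.5,160+421/2.5),.014,s);m=pix2w('wrist',(238/2.5,160+414.5/2.5),.0105,s)
print(h,t,m,np.degrees(np.arctan2(t[0]-h[0],t[1]-h[1])))"
```

```text
[0.49585526 0.10888202 0.012     ] [0.50365767 0.23511412 0.014     ] [0.5007718  0.19031914 0.0105    ] 3.5369550380211434
```

```bash
python3 -m pendant '[{"translation":[0.1,3,-3],"angular":[0,0,-1.2],"hand":0.1},{"translation":[0.1,3,-3],"angular":[0,0,-1.2],"hand":0.1},{"translation":[0.1,3.2,-3],"angular":[0,0,-1.2],"hand":0.1},{"translation":[0,0,-3],"angular":[0,0,0],"hand":0.1},{"translation":[0,0,-2],"angular":[0,0,0],"hand":0.1},{"translation":[0,0,0],"angular":[0,0,0],"hand":0.1},{"translation":[0,0,0],"angular":[0,0,0],"hand":0.1}]'
python3 -c "
from h import *
s=r.read_state();M=R.from_quat(s['eef_rot']).as_matrix();print(s['ee_pos'],s['ft_force'],np.degrees(np.arctan2(M[1,1],M[0,1])))
im=snap('wrist','w14.png');cv2.imwrite('pics/w14c.png',cv2.resize(im[60:260,160:480],(800,500))[:,:,::-1])"
```

```text
time: 16.15
ee_pos: [0.5007, 0.1779, 0.0788]
eef_rot: [-0.516, -0.484, 0.516, -0.484]
ft_force: [0.5, -0.5, 0.5]
width: 0.0478
[0.50067777 0.17790363 0.07876114] [ 0.53167245 -0.50783101  0.52695432] -3.6572761389867243
```

View pics/w14c.png

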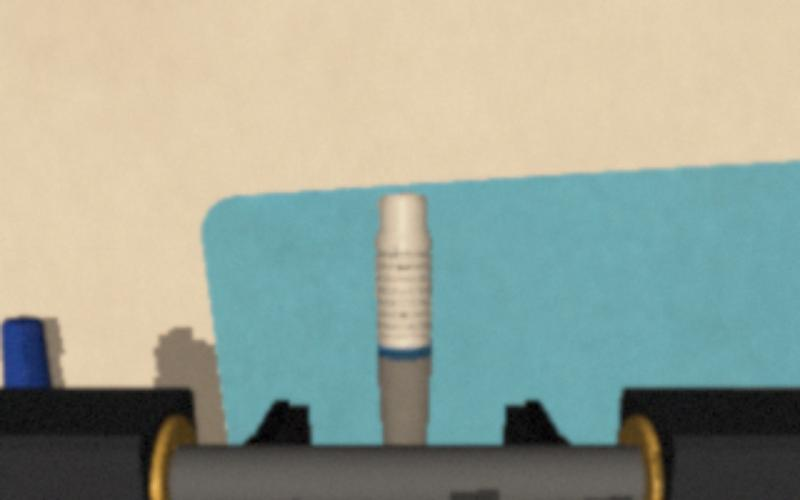

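```bash
python3 -m pendant '[{"translation":[-0.03,0.3,-2.9],"angular":[0,0,0],"hand":0.1},{"translation":[0,0,-2],"angular":[0,0,0],"hand":0.1},{"translation":[0,0,0],"angular":[0,0,0],"hand":0.1},{"translation":[0,0,0],"angular":[0,0,0],"hand":-1},{"translation":[0,0,0],"angular":[0,0,0],"hand":-1},{"translation":[0,0,0],"angular":[0,0,0],"hand":-1},{"translation":[0,0,0],"angular":[0,0,0],"hand":-1},{"translation":[0,0,0],"angular":[0,0,0],"hand":-1}]' 20
python3 -c "
from h import *
s=r.read_state();print(s['ee_pos'],s['ft_force'])"
```

```text
time: 17.0
ee_pos: [0.5002, 0.1817, 0.0296]
eef_rot: [0.516, 0.484, -0.515, 0.484]
ft_force: [0.2, 0.6, 0.2]
width: 0.0156
[0.5001766  0.18166606 0.02964937] [0.19533045 0.64685921 0.17268028]
```

```bash
python3 -m pendant '[{"translation":[0,0,2.5],"angular":[0,0,0],"hand":-1},{"translation":[0,0,4.5],"angular":[0,0,0],"hand":-1},{"translation":[0,-2,4.4],"angular":[0,0,0],"hand":-1},{"translation":[-0.7,-4.2,2],"angular":[0,0,0.7],"hand":-1},{"translation":[-0.7,-4.2,2],"angular":[0,0,0.7],"hand":-1},{"translation":[-0.7,-4.2,1.5],"angular":[0,0,0.7],"hand":-1},{"translation":[-0.7,-4.2,0],"angular":[0,0,0.7],"hand":-1},{"translation":[-0.7,-4.2,0],"angular":[0,0,0.7],"hand":-1},{"translation":[-0.7,-4.2,0],"angular":[0,0,0.7],"hand":-1},{"translation":[-0.7,-4.2,0],"angular":[0,0,0.7],"hand":-1},{"translation":[-0.7,-4.2,0],"angular":[0,0,0.7],"hand":-1},{"translation":[-0.7,-4.2,0],"angular":[0,0,0.7],"hand":-1},{"translation":[-0.7,-4.4,0],"angular":[0,0,0.7],"hand":-1},{"translation":[-0.7,-4.3,0],"angular":[0,0,0.2],"hand":-1},{"translation":[0,0,-4],"angular":[0,0,0],"hand":-1},{"translation":[0,0,-4.5],"angular":[0,0,0],"hand":-1},{"translation":[0,0,-3.5],"angular":[0,0,0],"hand":-1},{"translation":[0,0,0],"angular":[0,0,0],"hand":-1},{"translation":[0,0,0],"angular":[0,0,0],"hand":-1},{"translation":[0,0,0],"angular":[0,0,0],"hand":-1}]'
python3 -c "
from h import *
s=r.read_state();M=R.from_quat(s['eef_rot']).as_matrix();print(s['ee_pos'],s['ft_force'],np.degrees(np.arctan2(M[1,1],M[0,1])))
im=snap('wrist','w15.png');cv2.imwrite('pics/w15c.png',cv2.resize(im[60:260,200:440],(720,600))[:,:,::-1])"
```

```text
time: 19.0
ee_pos: [0.4243, -0.3039, 0.0805]
eef_rot: [0.484, 0.515, -0.484, 0.517]
ft_force: [0.9, -0.1, -0.3]
width: 0.0156
[ 0.42425517 -0.30392012  0.08053712] [ 0.94937294 -0.0667197  -0.30455319] 3.643840843984391
```

View pics/w15c.png

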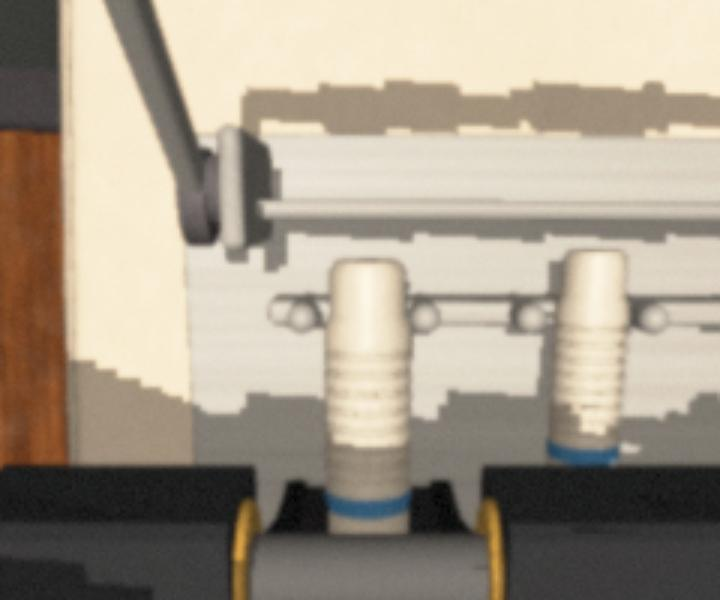

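```bash
python3 -m pendant '[{"translation":[-0.06,0,-1.2],"angular":[0,0,0],"hand":-1},{"translation":[0,0,-1.2],"angular":[0,0,0],"hand":-1},{"translation":[0,0,0],"angular":[0,0,0],"hand":-1},{"translation":[0,0,0],"angular":[0,0,0],"hand":-1}]'
python3 -c "
from h import *
s=r.read_state();M=R.from_quat(s['eef_rot']).as_matrix();print(s['ee_pos'],s['ft_force'],np.degrees(np.arctan2(M[1,1],M[0,1])))
im=snap('wrist','w16.png');cv2.imwrite('pics/w16c.png',cv2.resize(im[60:260,200:440],(720,600))[:,:,::-1])"
```

```text
time: 19.45
ee_pos: [0.4221, -0.303, 0.0538]
eef_rot: [0.484, 0.516, -0.484, 0.515]
ft_force: [0.6, 0.6, -0.9]
width: 0.0157
[ 0.42207636 -0.30302381  0.0537891 ] [ 0.5969599   0.58911379 -0.89662015] 3.636540999678704
```

View pics/w16c.png

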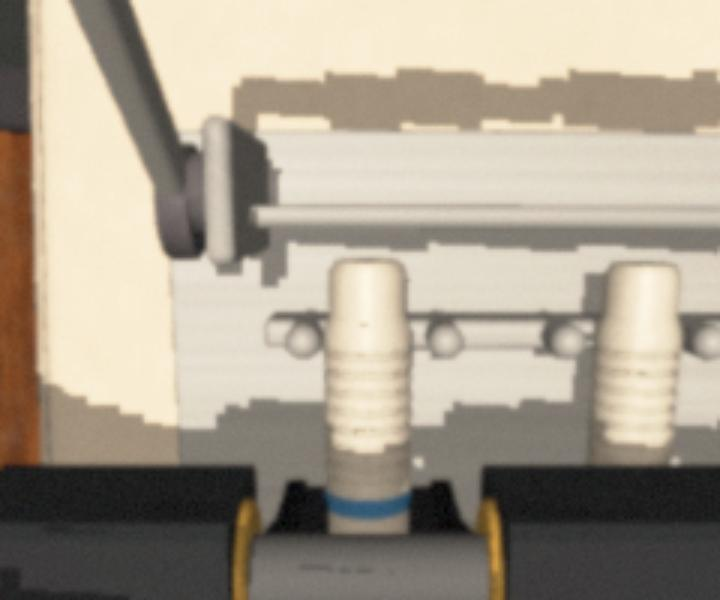

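Within about 1 mm (pins at 303 and 444, piece at 369). I'll correct by +0.08 cm, lower and release.

```bash
python3 -m pendant '[{"translation":[0.08,-0.03,0],"angular":[0,0,0],"hand":-1},{"translation":[0,0,-0.4],"angular":[0,0,0],"hand":-1},{"translation":[0,0,-0.15],"angular":[0,0,0],"hand":-1},{"translation":[0,0,0],"angular":[0,0,0],"hand":-1},{"translation":[0,0,0],"angular":[0,0,0],"hand":-1}]'
```

```text
time: 20.0
ee_pos: [0.4231, -0.3036, 0.0488]
eef_rot: [0.484, 0.516, -0.484, 0.516]
ft_force: [-0.1, 0.1, -0.6]
width: 0.0155
```

```bash
python3 -m pendant '[{"translation":[0,0,-0.05],"angular":[0,0,0],"hand":-0.1},{"translation":[0,0,0],"angular":[0,0,0],"hand":-0.1},{"translation":[0,0,0],"angular":[0,0,0],"hand":-0.1},{"translation":[0,0,3],"angular":[0,0,0],"hand":-0.1},{"translation":[0,0,4.5],"angular":[0,0,0],"hand":-0.1},{"translation":[1,-2,4],"angular":[0,0,0],"hand":-0.1},{"translation":[2,-4,2],"angular":[0,0,0],"hand":-0.1},{"translation":[2.2,-4,2],"angular":[0,0,0],"hand":-0.1},{"translation":[0,0,0],"angular":[0,0,0],"hand":-0.5},{"translation":[0,0,0],"angular":[0,0,0],"hand":-1},{"translation":[0,0,0],"angular":[0,0,0],"hand":-1}]'
python3 -c "
from h import *
s=r.read_state();M=R.from_quat(s['eef_rot']).as_matrix();print(s['ee_pos'],s['ft_force'],np.degrees(np.arctan2(M[1,1],M[0,1])))
im=snap('wrist','w17.png');cv2.imwrite('pics/w17c.png',cv2.resize(im[0:220,190:450],(709,600))[:,:,::-1])"
```

```text
time: 21.1
ee_pos: [0.4749, -0.4023, 0.2025]
eef_rot: [0.484, 0.516, -0.484, 0.515]
ft_force: [-0.4, -0.2, -0.5]
width: 0.0227
[ 0.47489059 -0.40228798  0.20249451] [-0.43778681 -0.16096229 -0.46232628] 3.693538904769283
```

View pics/w17c.png

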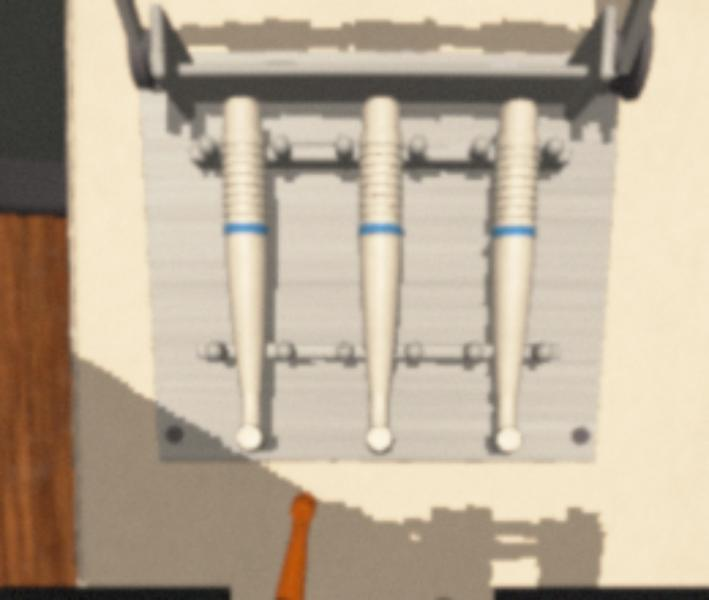

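```bash
python3 -c "
from h import *
s=dict(r.read_state());s['ee_pos']=[0.47489059,-0.40228798,0.20249451]
x,y,a=0.47564452,-0.30609949,0.0615
for u in((242,97),(381,97),(518,99)):
  for z in(.0285,.036):
    p=pix2w('wrist',(u[1]/2.727,190+u[0]/2.727),z,s); d=p[:2]-[x,y]; print(z,np.array([np.cos(a)*d[0]+np.sin(a)*d[1],-np.sin(a)*d[0]+np.cos(a)*d[1]]).round(4))
p=[190+350/2.727, 73/2.727]
q=pix2w('wrist',(73/2.727,190+381/2.727),.038,s);d=q[:2]-[x,y];print('plate top inner',-np.sin(a)*d[0]+np.cos(a)*d[1])
"
```

```text
0.0285 [-0.0527  0.0617]
0.036 [-0.0516  0.0595]
0.0285 [-0.0004  0.0617]
0.036 [-0.0005  0.0595]
0.0285 [0.0512 0.0614]
0.036 [0.0498 0.0591]
plate top inner 0.06689610396435211
```

```bash
python3 -m pendant '[{"translation":[0,0,2.5],"angular":[0,0,0],"hand":-1},{"translation":[1.2,4.0,0],"angular":[0,0,0],"hand":-1},{"translation":[1.2,4.0,0],"angular":[0,0,0],"hand":-1},{"translation":[1.2,4.0,0],"angular":[0,0,0],"hand":-1},{"translation":[1.2,4.0,0],"angular":[0,0,0],"hand":-1},{"translation":[1.2,4.0,0],"angular":[0,0,0],"hand":-1},{"translation":[1.2,4.1,0],"angular":[0,0,0],"hand":-1},{"translation":[1.0,4.1,0],"angular":[0,0,0],"hand":-1},{"translation":[0,0,0],"angular":[0,0,0],"hand":-1},{"translation":[0,0,0],"angular":[0,0,0],"hand":-1}]'
python3 -c "
from h import *
s=r.read_state();M=R.from_quat(s['eef_rot']).as_matrix();print(s['ee_pos'],s['joint_positions'].round(2),s['ft_force'],s['width'])
snap('wrist','w18.png');snap('scene','s18.png')
for d in r.mark_of('wrist','lever_tip'):print(d,pix2w('wrist',d['point'],.14,s))"
```

```text
time: 22.15
ee_pos: [0.5566, -0.1201, 0.2281]
eef_rot: [0.483, 0.516, -0.483, 0.516]
ft_force: [0.1, -0.3, -1.4]
width: 0.0004
[ 0.55663446 -0.12008087  0.22812601] [ 0.62  0.28 -0.58  1.61  0.16  1.3   0.08] [ 0.1299617  -0.25137048 -1.40645787] 0.00042551759583453594
```

View pics/w18.png

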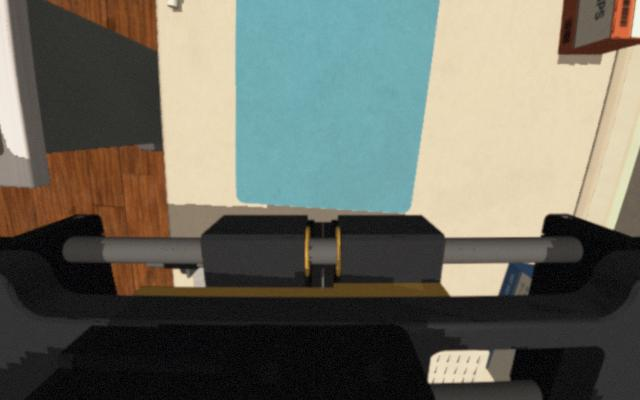

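View pics/s18.png

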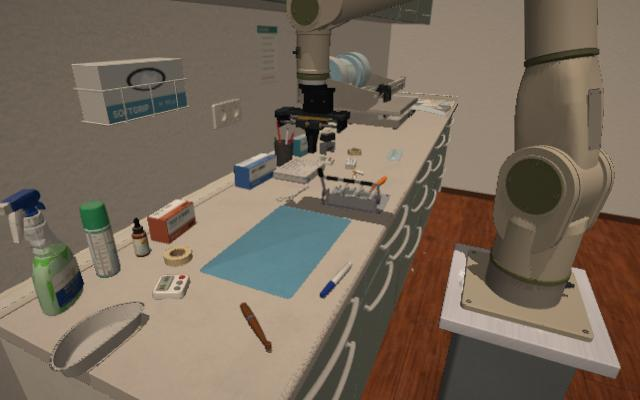

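Clear behind the lever. Descending behind it, then starting the push.

```bash
python3 -m pendant '[{"translation":[0,0,-3.5],"angular":[0,0,0],"hand":-1},{"translation":[0,0,-3.1],"angular":[0,0,0],"hand":-1},{"translation":[0,0,-1],"angular":[0,0,0],"hand":-1},{"translation":[0,0,0],"angular":[0,0,0],"hand":-1},{"translation":[0.1,-1,0],"angular":[0,0,0],"hand":-1},{"translation":[0,-1,0],"angular":[0,0,0],"hand":-1},{"translation":[0.1,-1,0],"angular":[0,0,0],"hand":-1},{"translation":[0,-1,0],"angular":[0,0,0],"hand":-1},{"translation":[0.1,-1,0],"angular":[0,0,0],"hand":-1},{"translation":[0,-1,0],"angular":[0,0,0],"hand":-1}]'
python3 -c "
from h import *
s=r.read_state();print(s['ee_pos'],s['ft_force'],s['torque'])
im=snap('scene','s19.png');cv2.imwrite('pics/s19c.png',cv2.resize(im[80:230,240:440],(800,600))[:,:,::-1])"
```

```text
time: 23.3
ee_pos: [0.561, -0.1815, 0.1533]
eef_rot: [0.484, 0.516, -0.483, 0.516]
ft_force: [1.1, 4.0, 3.3]
width: 0.0006
[ 0.56096922 -0.18146461  0.15326404] [1.13569259 4.0433751  3.25169297] [ 0.74602994 -0.15077133 -0.0205559 ]
```

View pics/s19c.png

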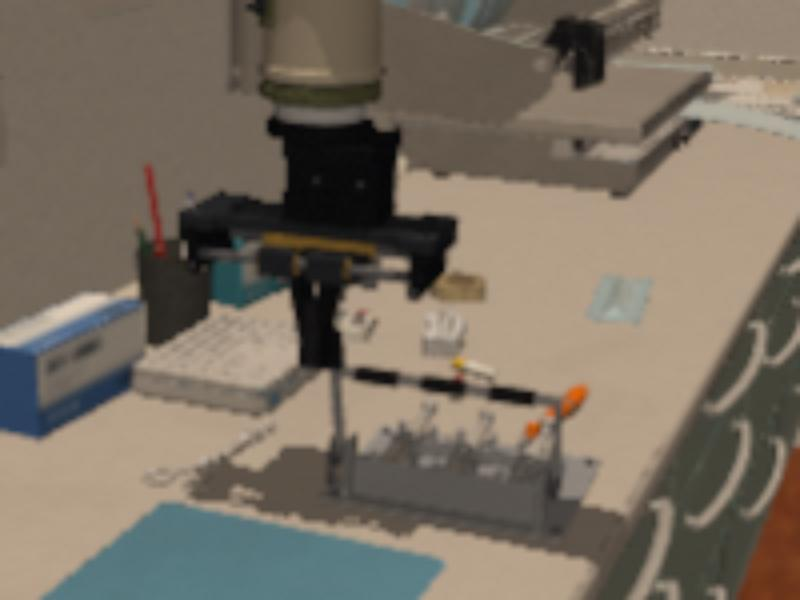

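```bash
python3 -m pendant '[{"translation":[0,-1,0],"angular":[0,0,0],"hand":-1},{"translation":[0.1,-1,0],"angular":[0,0,0],"hand":-1},{"translation":[0,-1,0],"angular":[0,0,0],"hand":-1},{"translation":[0.1,-1,0],"angular":[0,0,0],"hand":-1},{"translation":[0,-1,0],"angular":[0,0,0],"hand":-1}]'
python3 -m pendant '[{"translation":[0,-0.8,0],"angular":[0,0,0],"hand":-1},{"translation":[0,-0.8,0],"angular":[0,0,0],"hand":-1},{"translation":[0,-0.5,0],"angular":[0,0,0],"hand":-1},{"translation":[0,0,0],"angular":[0,0,0],"hand":-1}]'
python3 -c "
from h import *
s=r.read_state();print(s['ee_pos'],s['ft_force'],s['torque'])
im=snap('scene','s20.png');cv2.imwrite('pics/s20c.png',cv2.resize(im[80:230,240:440],(800,600))[:,:,::-1])"
```

```text
time: 23.85
ee_pos: [0.5619, -0.2328, 0.1519]
eef_rot: [0.484, 0.516, -0.484, 0.515]
ft_force: [0.2, 1.4, 0.3]
width: 0.0008
time: 24.25
ee_pos: [0.562, -0.2536, 0.1522]
eef_rot: [0.484, 0.515, -0.484, 0.515]
ft_force: [0.6, 0.7, -0.6]
width: 0.0005
[ 0.56196039 -0.25361703  0.15219908] [ 0.55728165  0.67497199 -0.59333799] [ 0.00562751 -0.09836451  0.00400136]
```

View pics/s20c.png

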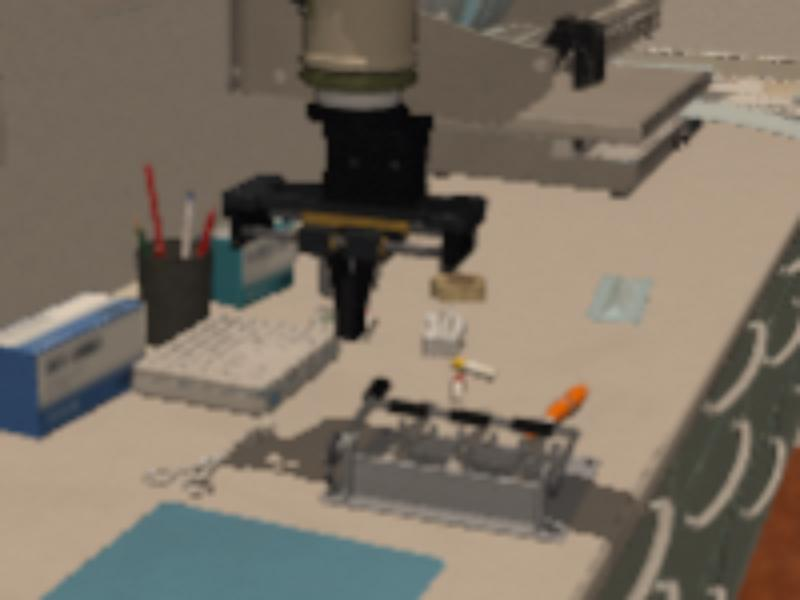

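```bash
python3 -m pendant '[{"translation":[0,0,3],"angular":[0,0,0],"hand":-1},{"translation":[0,0,4],"angular":[0,0,0],"hand":-1},{"translation":[-2,-4,1],"angular":[0,0,0],"hand":-1},{"translation":[-2,-4,1],"angular":[0,0,0],"hand":-1},{"translation":[-2,-4,0],"angular":[0,0,0],"hand":-1},{"translation":[-2,-4,0],"angular":[0,0,0],"hand":-1},{"translation":[0,0,0],"angular":[0,0,0],"hand":-1},{"translation":[0,0,0],"angular":[0,0,0],"hand":-1},{"translation":[0,0,0],"angular":[0,0,0],"hand":-1}]'
python3 -c "
from h import *
s=r.read_state();print(s['ee_pos'],s['ft_force'])
im=snap('scene','s21.png');cv2.imwrite('pics/s21c.png',cv2.resize(im[130:230,290:410],(720,600))[:,:,::-1])
im=snap('wrist','w21.png');cv2.imwrite('pics/w21c.png',cv2.resize(im[0:220,190:450],(709,600))[:,:,::-1])
for d in r.mark_of('wrist','lever_tip'):print(d,pix2w('wrist',d['point'],.043,s))
"
```

```text
time: 25.2
ee_pos: [0.4832, -0.4109, 0.2423]
eef_rot: [0.484, 0.516, -0.483, 0.516]
ft_force: [-0.2, 0.3, 0.3]
width: 0.0007
[ 0.4832052  -0.41093142  0.24234745] [-0.22951518  0.34867985  0.31899055]
{'point': [129.4, 390.8], 'confidence': 0.94} [ 0.55961936 -0.34221308  0.043     ]
```

View pics/s21c.png

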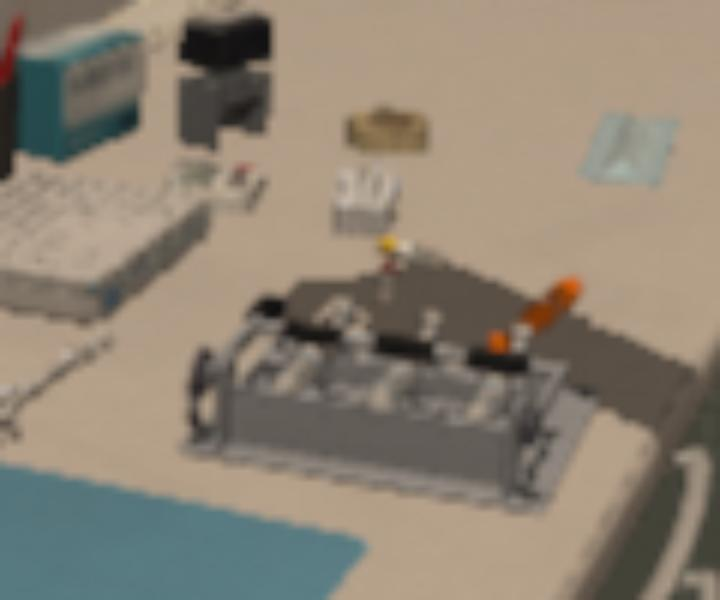

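View pics/w21c.png

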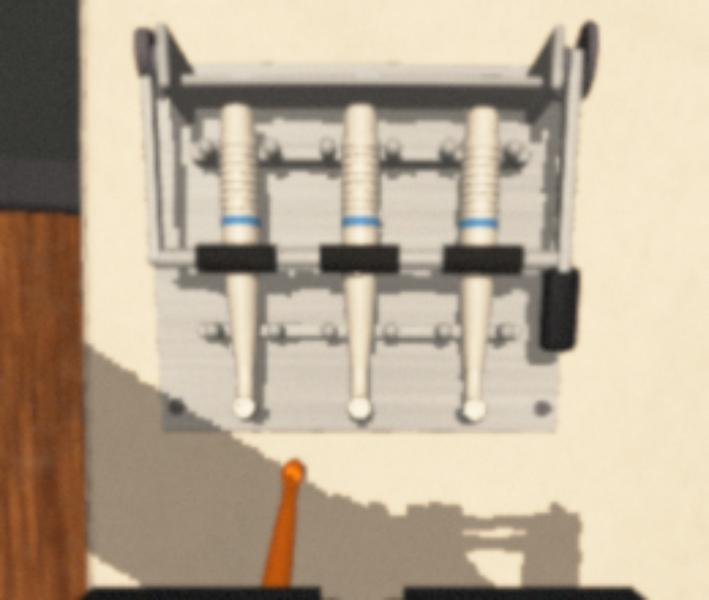

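```bash
python3 -c "
from h import *
print(r.close_job())"
```

```text
the job is handed in; nothing more can be done
None
```

The three silver handpieces are seated in lanes 0, 1 and 2, heads all pointing away from the end plate, and the bail is clamped down on the row. I handed the job in at about 25 s of the 72 s limit.

- **Seating:** The last wrist picture shows each piece between its pins on both bars. I measured a gap of about 4 to 7 mm between tails and end plate just before clamping. I did not measure again afterwards, but that picture shows the row unmoved.
- **Clamp:** I pushed the lever grip over with the closed fingers; the highest reading I saw was about 4 N. The bail snapped down by itself, and its three dark pads lie across the row. The lever tip was found at y = -0.342 m, 113 mm from the hinge, so the bail angle is about 0.
- **Other things:** I did not touch the brown and orange look-alikes, marker, timer or haemostat. The pictures I looked at show nothing disturbed, and the gripper ended clear of everything.
- **Disagreements:** The arm landed 1 to 2 mm off after some moves. I corrected each placement against the pins in the wrist pictures before letting go. None of the final checks failed.

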